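# Unstack the bisque planters onto their drip trays

### The arm

A 6-joint arm with a two-finger parallel gripper is mounted at the origin on the work surface. World frame = base frame: x ahead of the robot, y to its left, z up, the work surface at z = 0. Lengths are in m, angles in degrees, forces in N, time in s.
With the tool pointing down it reaches from about 0.375 to 0.75 m from the base axis. Payload 9 kg.
Tool frame: the origin (TCP) lies where the fingers leave the gripper's body, on its centre line; the fingertips stand 73 mm ahead of it and the grasp point (between the pads) lies 54 mm ahead of it (robot.tip_reach is the distance from the TCP to the fingertips, in m); z points along the fingers, y is the line along which they close (so a half turn about z gives the same grasp; the last joint's range is limited). The gripper opens to 85 mm and grips with 20 to 120 N. Pads are 22 mm wide; open, the fingers measure 114 mm over their backs; the gripper's body (76 mm by 85 mm) begins 54 mm behind the grasp point. The pads swing forward as they close: fully open they stand 13 mm farther back than shut.
Start: joints at [-85.869, 5.964, 5.575, 89.605, 0, 77.527], TCP at [0.171, -0.575, 0.304] pointing down, gripper open.
Joint ranges: [-171.21, 171.21], [-48.23, 106.86], [-62.78, 66.21], [-105.2, 120.99], [-86.42, 89.51], [-180, 180]. Speed limits (degrees/s): [127.2, 127.2, 147.25, 180, 180, 180].

### API

Orientations are given as [roll, pitch, yaw] about the fixed x, y, z axes, in that order (R = Rz(yaw) Ry(pitch) Rx(roll)).
In Python, from plant import robot gives the robot as it stands. Calls block until the motion is done:
- robot.move_pose(position, orientation): joint-space move of the TCP to a pose.
- robot.line_to(position, vel=0.15, rotation=None, guard=None): straight line of the TCP; rotation=None keeps the orientation; vel is the mean speed in m/s. With guard (N) it stops when the force on the tool has changed by that much, and returns True; else False.
- robot.goto_joints(angles): joint-space move.
- robot.set_gripper(opening): finger opening in m; the grip force is fixed at half the most; returns when the fingers have stopped.
- robot.pause(seconds).
- robot.ik(position, orientation): joint angles nearest the present ones, or None.
- robot.observe(): the state.
- robot.grab_frame(name): name is "side" or "top" or "wrist"; returns the picture (384x512x3 uint8, blue, green, red); there is no depth.
- robot.get_calibration(name): a dict with "vertical_fov" (degrees; the focal length in pixels is half the picture's height over the tangent of half this angle, whatever the lens; pixels are square), "cx", "cy" (the principal point, pixels), "rvec" (rotation vector, rad) and "tvec" (3), from world to camera coordinates, as OpenCV has them. Camera axes: x right, y down, z forward; pixel columns grow to the right and rows downward; lengths in m; the calibration is good to about 2 mm. A picture is of the moment at which its call begins: read the wrist's pose just before it. get_calibration takes no time and is no camera call; for the wrist camera it gives the pose at the moment of the call.
A pose or a line that the arm cannot do raises robot.IKError and nothing moves.
- robot.job_done(): hands the job in; it is judged then, once.
The state is a dict: "time": time; "q": joint angles; "qvel": joint speeds; "joint_torque": joint torques, N m; "tool_pos": TCP position; "tcp_rot": TCP orientation; "ft_force": force on the tool from outside, world axes, zero at the start; "torque": the same for the moment, N m; "gripper_width": finger opening in m; "gripper_force": force on a finger pad.
Only numpy, scipy, OpenCV 4.12 (cv2) and the standard library are available. Lean on these libraries where they do the work, as an engineer would, in place of code of your own. Each camera call takes 0.05 s, during which the arm holds its last target. There are 200 camera calls.

### The job

Four slab-built planters came out of the bisque kiln piled in one tower; take the tower apart from the top and stand each planter upright in the middle of the drip tray made for it, the one of the same outline (hexagonal, round, square, oblong), with its sides turned parallel to the sides of its tray. Bisque chips easily, so set each one down rather than dropping it, tip none over, and leave the clay stamp and the modelling knife that lie among the trays where they are.

Things in the scene. Friction and masses are not known exactly. Their poses are not given: they have to be found in the camera images.
- pot_hex: Top of the tower: small open hexagonal planter, bare pale terracotta, 50 mm across flats (58 mm over corners), 44 mm high, walls and floor 6 mm, 100 to 175 g. Origin: centre of its underside; z up; its x axis passes through the middle of a flat side, so the flats face 0, 60, 120 ... degrees from x.
- pot_round: Second from the top: open round planter, straight-sided, terracotta, 62 mm in diameter, 46 mm high, walls 7 mm, floor 6 mm, 120 to 215 g. Origin: centre of its underside; z up.
- pot_square: Third from the top: open square planter, terracotta, 60 x 60 mm, 50 mm high, walls and floor 6 mm, 150 to 270 g. Origin: centre of its underside; z up, x and y square to its sides.
- pot_trough: Bottom of the tower, standing on the table: open oblong planter, terracotta, 110 mm long (x) by 56 mm wide (y), 44 mm high, walls and floor 6 mm, 195 to 350 g. Origin: centre of its underside; z up. The planters merely stand on each other's rims; the tower is 184 mm high.
- tray_hex: Hexagonal drip tray, terracotta, loose on the table: 84 mm across flats, 16 mm high; inside it is 72 mm across flats with its floor 6 mm above its underside. Origin: centre of its underside; x passes through the middle of a flat side, z up. Any of the six ways round is right for the hexagonal planter.
- tray_round: Round drip tray, terracotta, loose on the table: 98 mm in diameter, 16 mm high; inside 86 mm in diameter, floor 6 mm above its underside. Origin: centre of its underside; z up.
- tray_square: Square drip tray, terracotta, loose on the table: 94 x 94 mm, 16 mm high; inside 82 x 82 mm, floor 6 mm above its underside. Origin: centre of its underside; x and y square to its sides, z up. Any of the four ways round is right.
- tray_trough: Oblong drip tray, terracotta, loose on the table: 144 mm long (x) by 90 mm wide (y), 16 mm high; inside 132 x 78 mm, floor 6 mm above its underside. Origin: centre of its underside; z up. Either way round is right.
- stamp: Bystander to leave alone: pale bisque clay stamp standing upright, mushroom-like, 38 mm across the foot, 54 mm high. Origin: centre of its underside.
- knife: Bystander to leave alone: modelling knife lying flat, wooden handle and steel blade, 158 mm long (x, blade to +x), 14 mm wide, 12 mm high. Origin: on its underside, 75 mm from the handle's butt end.
Things that resemble listed ones, but are neither listed nor needed, are in the scene too. What is shaped like the pot_square but turquoise is not meant.

How it is judged (in metres and radians):
At the end, for the whole second after the job is handed in: Each planter stands upright and at rest on the floor of the flat-lying tray of its own outline, centre within 12 mm of the tray's centre; the square, hexagonal and oblong ones are turned within 0.26 rad of parallel with their trays, any equivalent way round (horizontal distance between pot_trough and tray_trough below 0.012 m and z of pot_trough in the frame of tray_trough between 0.003 and 0.0095 m and angle between each of pot_trough, tray_trough, pot_square, tray_square, pot_round, tray_round, pot_hex, tray_hex's own z axis and vertical below 0.1 rad and linear speed of each of pot_trough, pot_square, pot_round, pot_hex below 0.02 m/s and height (world z) of each of tray_trough, tray_square, tray_round, tray_hex below 0.005 m and angle between the x axis of pot_trough and the x axis of tray_trough, either way round below 0.26 rad and horizontal distance between pot_square and tray_square below 0.012 m and z of pot_square in the frame of tray_square between 0.003 and 0.0095 m and (angle between the x axis of pot_square and the x axis of tray_square, either way round below 0.26 rad or angle between the x axis of pot_square and the x axis of tray_square, either way round above 1.311 rad) and horizontal distance between pot_round and tray_round below 0.012 m and z of pot_round in the frame of tray_round between 0.003 and 0.0095 m and horizontal distance between pot_hex and tray_hex below 0.012 m and z of pot_hex in the frame of tray_hex between 0.003 and 0.0095 m and (angle between the x axis of pot_hex and the x axis of tray_hex, either way round below 0.26 rad or angle between the x axis of pot_hex and the x axis of tray_hex, either way round between 0.787 and 1.307 rad)); the robot touches nothing.
It fails at once if a planter is tipped over (more than 0.6 rad) (angle between any of pot_trough, pot_square, pot_round, pot_hex's own z axis and vertical above 0.6 rad).
It fails at once if a planter is dropped: it falls out of the gripper or off the tower faster than 0.6 m/s (a fall of about 18 mm) ((linear speed of pot_trough above 0.6 m/s and contact force between pot_trough and the fingers below 0.1 N) or (linear speed of pot_square above 0.6 m/s and contact force between pot_square and the fingers below 0.1 N) or (linear speed of pot_round above 0.6 m/s and contact force between pot_round and the fingers below 0.1 N) or (linear speed of pot_hex above 0.6 m/s and contact force between pot_hex and the fingers below 0.1 N)).
It fails at once if the clay stamp or the modelling knife is pushed more than 25 mm or the stamp is knocked over (distance of any of stamp, knife from where it was at the start of the episode above 0.025 m or angle between stamp's own z axis and vertical above 0.6 rad).
It also fails if it takes over 136 s, if anything falls off the work surface, if the arm or the gripper's body presses on something with over 40 N, if the wrist force passes 120 N, or if a joint passes its speed limit or range.

## Working session

There is one attempt and no reset: what is moved stays moved. The work goes in short steps, each a Python script; the robot and the scene stay as the last script left them, time stands still between calls to the robot, and variables do not carry over. Pictures are saved under pics/ and viewed, at most 14 in all, crops included, and the job is handed in when it is done.

```bash
ls; mkdir -p pics; python3 - <<'E'
from plant import robot
import cv2
for n in("top","side","wrist"):
    c=robot.get_calibration(n); print(n,c)
    cv2.imwrite(f"pics/{n}0.png",robot.grab_frame(n))
print(robot.observe()["time"],robot.tip_reach)
E
```

```text
pics
top {'vertical_fov': 52.136419541994094, 'cx': 253.65699679112691, 'cy': 192.46888752060116, 'rvec': array([ 2.20006084, -2.16946044,  0.07029483]), 'tvec': array([-0.05189582,  0.5107945 ,  1.29534284])}
side {'vertical_fov': 47.63771699538131, 'cx': 248.82957038675184, 'cy': 185.83553973044891, 'rvec': array([ 0.39126533, -2.69268753,  1.34494959]), 'tvec': array([0.46800279, 0.194806  , 1.02703379])}
wrist {'vertical_fov': 60.57357888953009, 'cx': 251.5528206255888, 'cy': 190.28912898194355, 'rvec': array([-2.32457131,  1.73113586,  0.25321816]), 'tvec': array([-0.60016188, -0.03609275,  0.37795558])}
0.15 0.0726
```

View pics/top0.png

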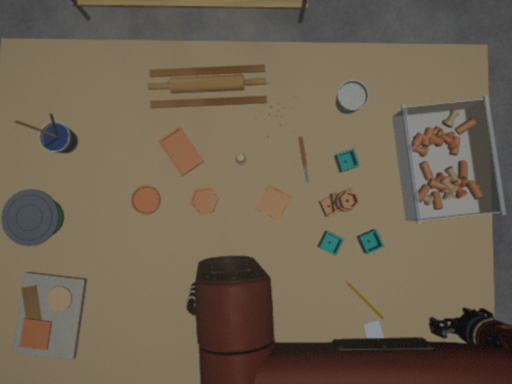

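View pics/side0.png

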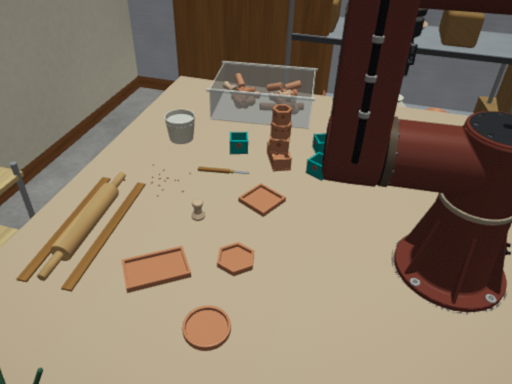

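The top view shows the trays: round (145,199), hex (204,201), trough (181,152) and square (273,202). The stamp is at (241,158), the knife at (305,160), and the tower near (335,202), with turquoise decoys around it at (346,160), (330,242) and (370,241). Next I'll measure the trays and the tower.

```bash
cat > h.py <<'E'
import numpy as np, cv2
from plant import robot
def K(c): 
    f=192/np.tan(np.radians(c["vertical_fov"]/2)); return np.array([[f,0,c["cx"]],[0,f,c["cy"]],[0,0,1]])
def cast(c,px,z):
    R=cv2.Rodrigues(np.array(c["rvec"]))[0]; o=-R.T@np.array(c["tvec"])
    d=(np.c_[np.reshape(px,(-1,2)),np.ones(np.size(px)//2)]@np.linalg.inv(K(c)).T)@R
    return o+d*((z-o[2])/d[:,2])[:,None]
def proj(c,P): return cv2.projectPoints(np.reshape(P,(-1,3)).astype(float),np.array(c["rvec"]),np.array(c["tvec"]),K(c),None)[0][:,0]
def orange(im,s=120): 
    h=cv2.cvtColor(im,cv2.COLOR_BGR2HSV); return cv2.inRange(h,(0,s,60),(12,255,255))
def blobs(im,lo,hi,s=120):
    cs=cv2.findContours(orange(im,s),cv2.RETR_EXTERNAL,cv2.CHAIN_APPROX_NONE)[0]
    return [k for k in cs if lo<cv2.contourArea(k)<hi]
def ctr(P):  # centre, and min-area rect in world coordinates
    P=np.float32(P[:,:2]*1000); m=cv2.moments(P.reshape(-1,1,2)); r=cv2.minAreaRect(P)
    return np.array([m["m10"],m["m01"]])/m["m00"]/1000, r
E
python3 - <<'E'
from h import *
im=cv2.imread("pics/top0.png"); c=robot.get_calibration("top")
hsv=cv2.cvtColor(im,cv2.COLOR_BGR2HSV)
for p in [(145,199),(204,201),(181,152),(273,202),(322,207),(345,200),(125,55)]: print(p,hsv[p[1],p[0]])
for k in blobs(im,150,3000,95):
    p,r=ctr(cast(c,k.reshape(-1,2),0.016)); print(k.mean((0,1)).round(),cv2.contourArea(k),p.round(4),[np.round(x,1) for x in r])
for n,p in [("stamp",(241,158)),("knifetip",(308,182)),("knifebutt",(302,138)),("t1",(346,160)),("t2",(330,242)),("t3",(370,241))]: print(n,cast(c,p,0.03).round(3))
a=cv2.resize(im[130:270,250:400],None,fx=4,fy=4,interpolation=cv2.INTER_CUBIC)
cv2.imwrite("pics/crop1.png",a)
E
```

```text
(145, 199) [ 12 134 143]
(204, 201) [ 12 116 143]
(181, 152) [ 12 126 142]
(273, 202) [ 14 104 144]
(322, 207) [ 15 103  82]
(345, 200) [ 13 104 123]
(125, 55) [ 18  72 127]
[ 35. 334.] 718.5 [0.0384 0.664 ] [array([ 38.7, 663.8]), array([90.3, 90.3]), np.float64(84.5)]
[145. 200.] 560.5 [0.483  0.3181] [array([483.1, 317. ]), array([90.5, 90.7]), np.float64(0.8)]
[433. 186.] 474.5 [ 0.5443 -0.6439] [array([ 544.4, -650.3]), array([103.4, 152.6]), np.float64(87.1)]
[466. 183.] 383.5 [ 0.555  -0.7573] [array([ 561.8, -752.5]), array([133.1,  85.3]), np.float64(13.9)]
[436. 141.] 668.0 [ 0.695  -0.6539] [array([ 695.3, -655.8]), array([ 92.7, 159.3]), np.float64(4.3)]
[179. 150.] 981.0 [0.6485 0.2038] [array([648.7, 205. ]), array([142.6,  88.7]), np.float64(36.2)]
stamp [[ 0.625 -0.001  0.03 ]]
knifetip [[ 0.548 -0.225  0.03 ]]
knifebutt [[ 0.695 -0.204  0.03 ]]
t1 [[ 0.623 -0.351  0.03 ]]
t2 [[ 0.351 -0.298  0.03 ]]
t3 [[ 0.356 -0.429  0.03 ]]
```

View pics/crop1.png

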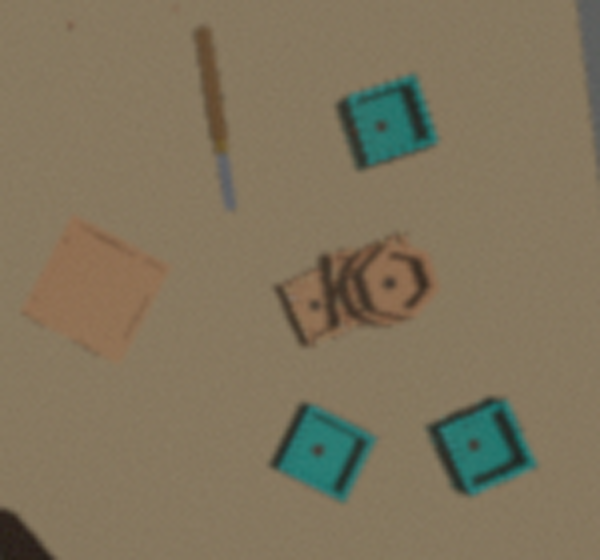

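```bash
cat >> h.py <<'E'
def mask2(im): 
    h=cv2.cvtColor(cv2.GaussianBlur(im,(0,0),.7),cv2.COLOR_BGR2HSV); return cv2.inRange(h,(3,86,40),(16,255,255))
E
python3 - <<'E'
from h import *
from scipy.spatial.transform import Rotation as Ro
im=cv2.imread("pics/top0.png"); c=robot.get_calibration("top")
for k in cv2.findContours(mask2(im),0,1)[0]:
    if 150<cv2.contourArea(k)<2000:
        p,r=ctr(cast(c,k.reshape(-1,2),0.016)); print(k.mean((0,1)).round(),cv2.contourArea(k),p.round(4),[np.round(x,1) for x in r])
o=robot.observe(); w=robot.get_calibration("wrist")
Rw=cv2.Rodrigues(w["rvec"])[0]; Rt=Ro.from_euler("xyz",o["tcp_rot"],degrees=True).as_matrix()
print(o["tcp_rot"],"cam in tool",Rt.T@(-Rw.T@w["tvec"]-o["tool_pos"]),"axes",(Rt.T@Rw.T).round(2).tolist())
hx=cast(c,(347.5,200.7),0.16)[0]; print(hx)
for yaw in (0,45,90,-45,-90,135,180):
    print(yaw,robot.ik([hx[0],hx[1],.42],[180,0,yaw]))
E
```

```text
[ 35. 333.] 743.0 [0.0394 0.6642] [array([ 39.9, 663.8]), array([90.6, 93.6]), np.float64(84.4)]
[339. 202.] 670.5 [ 0.4838 -0.3333] [array([ 483.9, -331.3]), array([ 73.2, 131.3]), np.float64(15.7)]
[203. 200.] 564.5 [0.4834 0.1234] [array([482.4, 124.3]), array([90.4, 93.7]), np.float64(1.2)]
[274. 202.] 772.0 [ 0.4814 -0.1116] [array([ 481.6, -111.2]), array([96.9, 96. ]), np.float64(64.0)]
[145. 200.] 695.5 [0.4833 0.3187] [array([483.1, 318.6]), array([ 98.1, 100.9]), np.float64(46.4)]
[447. 185.] 1020.0 [ 0.5483 -0.6955] [array([ 547.7, -701. ]), array([155.8, 210.9]), np.float64(2.3)]
[437. 141.] 708.0 [ 0.6961 -0.6537] [array([ 695.4, -656.4]), array([ 92.7, 158. ]), np.float64(4.3)]
[180. 151.] 1200.5 [0.6493 0.2052] [array([649.2, 205.1]), array([151.5,  96.4]), np.float64(35.7)]
[208. 101.] 673.0 [0.82  0.113] [array([820.6, 115. ]), array([ 27.2, 389.2]), np.float64(3.4)]
[207.  70.] 681.0 [0.9288 0.1203] [array([928.4, 122.4]), array([ 28. , 394.5]), np.float64(3.1)]
[-1.79941249e+02 -1.24207982e-02  1.66025354e+01] cam in tool [ 0.07393786  0.00034216 -0.06911914] axes [[0.0, -0.96, -0.29], [1.0, 0.0, 0.0], [-0.0, -0.29, 0.96]]
[ 0.48107211 -0.32474094  0.16      ]
0 [-46.92291252   6.20554243  18.09856296 101.89302053   0.
 133.07708748]
45 [-46.92291252   6.20554243  18.09856296 101.89302053   0.
  88.07708748]
90 [-46.92291252   6.20554243  18.09856296 101.89302053   0.
  43.07708748]
-45 [-46.92291252   6.20554243  18.09856296 101.89302053   0.
 178.07708748]
-90 [ -46.92291252    6.20554243   18.09856296  101.89302053    0.
 -136.92291252]
135 [-46.92291252   6.20554243  18.09856296 101.89302053   0.
  -1.92291252]
180 [-46.92291252   6.20554243  18.09856296 101.89302053   0.
 -46.92291252]
```

```bash
cat >> h.py <<'E'
def look(name):
    c=robot.get_calibration("wrist"); im=robot.grab_frame("wrist"); cv2.imwrite(f"pics/{name}.png",im); np.save(f"pics/{name}.npy",c); return c,im
def load(name): return np.load(f"pics/{name}.npy",allow_pickle=True).item(),cv2.imread(f"pics/{name}.png")
E
python3 - <<'E'
from h import *
for z in (.6,.55,.5,.45):
    q=robot.ik([.53,.16,z],[180,0,0])
    if q is not None: break
print(z,q)
robot.move_pose([.53,.16,z],[180,0,0]); c,im=look("trays")
print(robot.observe()["time"])
robot.move_pose([.481,-.325,.42],[180,0,90]); look("tower")
print(robot.observe()["time"])
for k in cv2.findContours(mask2(im),0,1)[0]:
    if 1000<cv2.contourArea(k):
        p,r=ctr(cast(c,k.reshape(-1,2),0.016)); print(k.mean((0,1)).round(),cv2.contourArea(k),p.round(4),[np.round(x,1) for x in r])
E
```

```text
0.55 [   3.26016511   12.01334945   39.36878043  117.35543099    0.
 -176.73983489]
3.8833
7.1333
[271. 157.] 1776.5 [0.4873 0.1231] [array([487.3, 123.4]), array([87.2, 95.2]), np.float64(11.0)]
[166. 157.] 2192.5 [0.4871 0.3182] [array([487.4, 318.2]), array([100.6,  97.9]), np.float64(90.0)]
[396. 157.] 2712.5 [ 0.4858 -0.1097] [array([ 485.7, -109.6]), array([102.2,  96.8]), np.float64(62.6)]
[224.  61.] 4769.5 [0.6528 0.2057] [array([652.7, 205.7]), array([145.8,  91.7]), np.float64(35.7)]
```

View pics/trays.png

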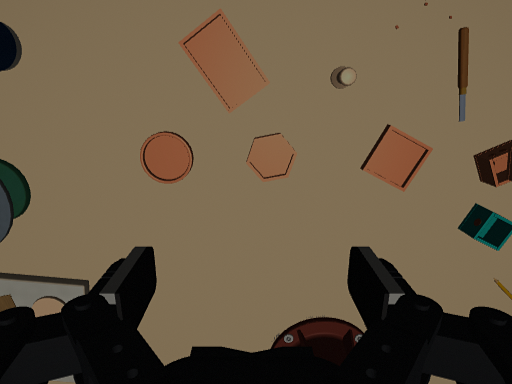

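View pics/tower.png

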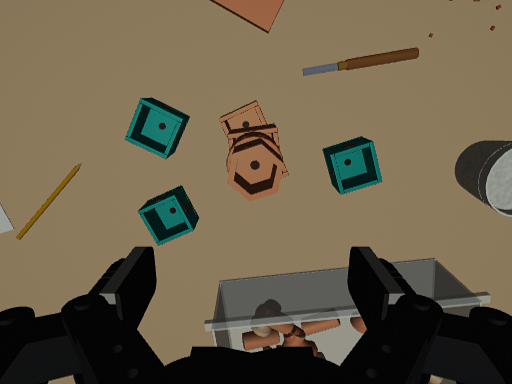

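Trays seen by the wrist: round (166,157), hex (271,157), square (396,157), trough (224,61). They agree with the top view to 4 mm. The tower is at about (256,165), with the knife and decoys clear of it. I'll zoom in on the tower.

```bash
python3 - <<'E'
from h import *
def phase(P,n):  # orientation of n-fold corners via harmonic of radius, arc-weighted
    P=P[:,:2]; 
    c=ctr(P)[0]; d=P-c; th=np.arctan2(d[:,1],d[:,0]); r=np.hypot(*d.T); i=np.argsort(th)
    g=np.linspace(-np.pi,np.pi,720,endpoint=False); rr=np.interp(g,th[i],r[i],period=2*np.pi)
    return np.degrees(np.angle((rr*np.exp(1j*n*g)).sum()))/n
for nm in("trays","top0"):
    c,im=load(nm) if nm=="trays" else (robot.get_calibration("top"),cv2.imread("pics/top0.png"))
    for k in cv2.findContours(mask2(im),0,cv2.CHAIN_APPROX_NONE)[0]:
        if 500<cv2.contourArea(k)<6000:
            P=cast(c,k.reshape(-1,2),.016); p=ctr(P)[0]
            if p[0]<.7: print(nm,p.round(3),"corners6",phase(P,6).round(1),"corners4",phase(P,4).round(1))
c,im=load("tower")
cv2.imwrite("pics/towerc.png",cv2.resize(im[90:210,200:310],None,fx=5,fy=5,interpolation=cv2.INTER_CUBIC))
E
```

```text
trays [0.101 0.011] corners6 -23.7 corners4 6.2
trays [ 0.472 -0.3  ] corners6 -5.9 corners4 -27.4
trays [0.487 0.123] corners6 -18.7 corners4 19.0
trays [0.487 0.318] corners6 -24.2 corners4 41.5
trays [ 0.486 -0.11 ] corners6 -26.5 corners4 17.6
trays [0.653 0.206] corners6 5.7 corners4 -9.2
top0 [0.039 0.664] corners6 -12.3 corners4 38.5
top0 [ 0.484 -0.333] corners6 26.9 corners4 31.0
top0 [0.483 0.123] corners6 -18.9 corners4 -21.8
top0 [ 0.481 -0.112] corners6 -7.4 corners4 17.7
top0 [0.483 0.319] corners6 23.6 corners4 -18.5
top0 [ 0.548 -0.696] corners6 -23.4 corners4 -33.4
top0 [ 0.696 -0.654] corners6 -23.9 corners4 0.9
top0 [0.649 0.205] corners6 5.7 corners4 -9.0
```

View pics/towerc.png

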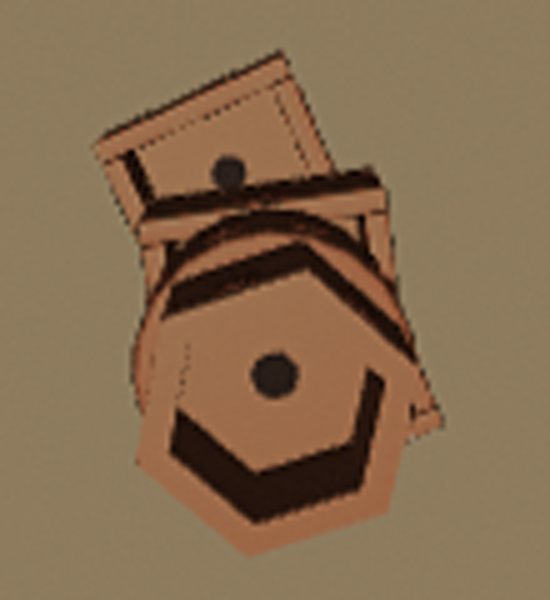

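The crop shows the hex rim corners at (165,315), (310,268), (415,365), (388,515), (252,555) and (137,462). The square's top edge runs (140,235)–(383,207), and the trough's end edge runs (97,158)–(287,68). I'll compute the poses and pick up the hex pot.

```bash
python3 - <<'E'
from h import *
c,_=load("tower")
px=np.array([(165,315),(310,268),(415,365),(388,515),(252,555),(137,462)])/5+(200-.4,90-.4)
P=cast(c,px,.184)[:,:2]; ce=P.mean(0); d=P-ce
print(ce.round(4),np.hypot(*d.T).round(4),(np.degrees(np.arctan2(d[:,1],d[:,0]))%60).round(1))
for e,z in (([(140,235),(383,207)],.094),([(97,158),(287,68)],.044)):
    Q=cast(c,np.array(e)/5+(199.6,89.6),z)[:,:2]; v=Q[1]-Q[0]; print(Q.round(4),np.hypot(*v),np.degrees(np.arctan2(v[1],v[0])))
t=robot.get_calibration("top"); print(cast(t,(347.5,200.7),.15)[0], proj(t,[*ce,.146]))
E
```

```text
[ 0.4859 -0.3259] [0.0287 0.0287 0.0277 0.0293 0.0285 0.0286] [17.7 18.3 20.7 17.2 20.  18.9]
[[ 0.4539 -0.3035]
 [ 0.5119 -0.2968]] 0.05838685447144249 6.602682398510625
[[ 0.4393 -0.2897]
 [ 0.4897 -0.2665]] 0.055487412691360774 24.74440291611611
[ 0.48157815 -0.3270911   0.15      ] [[346.79998069 199.32145366]]
```

```bash
cat >> h.py <<'E'
G=.042  # TCP above the rim when gripping
def pick(xy,yaw,rim,lift):
    z=rim+G
    robot.move_pose([*xy,z+.05],[180,0,yaw]); robot.line_to([*xy,z],vel=.1)
    w=robot.set_gripper(0); o=robot.observe(); print("grip",o["gripper_width"],o["gripper_force"],"t",o["time"])
    robot.line_to([*xy,lift],vel=.15)
def place(xy,yaw,h,up=.12):
    z=.006+h+G
    robot.move_pose([*xy,z+.05],[180,0,yaw]); robot.line_to([*xy,z+.004],vel=.08)
    print("guard",robot.line_to([*xy,z-.003],vel=.015,guard=3),robot.observe()["tool_pos"]-[*xy,z])
    robot.set_gripper(.085); robot.line_to([*xy,z+up],vel=.15); print("t",robot.observe()["time"])
E
python3 - <<'E'
from h import *
pick([.484,-.326],78.8,.184,.33)
o=robot.observe(); print(o["gripper_width"],o["ft_force"])
E
```

```text
grip 0.04891300731908259 62.64930009841919 t 8.8417
0.048827228712935336 [-1.13096542  0.51277003 -2.38780539]
```

```bash
python3 - <<'E'
from h import *
place([.4853,.1232],101.2,.044,up=.2)
c,im=look("hexp")
a=cv2.resize(im[60:300,100:420],None,fx=2,fy=2,interpolation=cv2.INTER_CUBIC); 
t=robot.grab_frame("top")
robot.move_pose([.484,-.326,.40],[180,0,90]); c2,im2=look("tower2")
b=cv2.resize(im2[80:240,180:330],None,fx=4,fy=4,interpolation=cv2.INTER_CUBIC)[:480]
cv2.imwrite("pics/m2.png",np.hstack([cv2.resize(im[110:230,200:300],(400,480),interpolation=cv2.INTER_CUBIC),cv2.resize(im2[80:240,190:323],(399,480),interpolation=cv2.INTER_CUBIC)]))
print(proj(load("hexp")[0],[.4853,.1232,.016]),robot.observe()["time"])
E
```

```text
guard True [5.39573425e-04 2.99656361e-05 9.70503381e-04]
t 14.4583
[[251.24984039 162.97262218]] 16.3
```

View pics/m2.png

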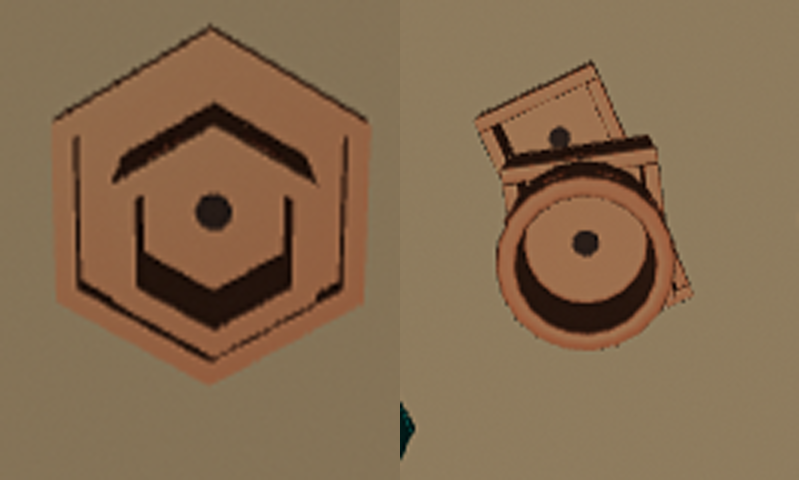

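```bash
python3 - <<'E'
from h import *
c,im=load("hexp"); f=lambda p,z:cast(c,np.array(p)/4+(199.6,109.6),z)[:,:2]
T=f([(212,30),(368,124),(365,300),(210,384),(57,302),(54,122)],.016)
print("tray",T.mean(0).round(4),np.hypot(*(T-T.mean(0)).T).round(4),"hole",f([(214,212)],.012).round(4),"base corner dist",np.hypot(*(f([(213,103)],.006)[0]-T.mean(0))).round(4))
c,im=load("tower2")
g=lambda p,z:cast(c,np.c_[(np.array(p)[:,0]-400)/3,np.array(p)[:,1]/3]+(189.7,79.7),z)[:,:2]
# round rim: outer circle
print("round",g([(585,350),(497,265),(675,260)],.140).round(4), "hole",g([(585,243)],.100).round(4))
p3=g([(585,350),(497,262),(675,258)],.140); print(cv2.minEnclosingCircle(np.float32(p3*1000)))
s=g([(503,181),(655,160),(663,215)],.094); print("sq",s.round(4),np.hypot(*(s[1]-s[0])),np.degrees(np.arctan2(*(s[1]-s[0])[::-1])))
s=g([(477,127),(594,72)],.044); print("tr",s.round(4),np.hypot(*(s[1]-s[0])),np.degrees(np.arctan2(*(s[1]-s[0])[::-1])))
E
```

```text
tray [0.4865 0.1233] [0.048  0.0475 0.0482 0.048  0.0485 0.0478] hole [[0.4873 0.1232]] base corner dist 0.0281
round [[ 0.4856 -0.3574]
 [ 0.4555 -0.327 ]
 [ 0.5162 -0.3252]] hole [[ 0.4856 -0.3275]]
((485.9102783203125, -327.0231018066406), 30.401777267456055)
sq [[ 0.4544 -0.3049]
 [ 0.5119 -0.2968]
 [ 0.5155 -0.3178]] 0.058081367745556875 7.935422794935113
tr [[ 0.4398 -0.2891]
 [ 0.4892 -0.2665]] 0.0543858805828813 24.597663381633435
```

The hex pot is aligned and within 1 mm of its tray centre. On the right, the round rim is centred near (586,262). Round pot next.

```bash
python3 - <<'E'
from h import *
pick([.485,-.3268],90,.140,.28)
print(robot.observe()["gripper_width"])
place([.4855,.3185],90,.046,up=.2)
c,im=look("roundp")
robot.move_pose([.485,-.326,.36],[180,0,90]); c2,im2=look("tower3")
cv2.imwrite("pics/m3.png",np.hstack([cv2.resize(im[100:220,200:300],(400,480),interpolation=cv2.INTER_CUBIC),cv2.resize(im2[80:240,190:323],(399,480),interpolation=cv2.INTER_CUBIC)]))
print(robot.observe()["time"])
E
```

```text
grip 0.05961043467254157 65.12527357321233 t 18.0167
0.05961045653455224
guard True [0.00035632 0.00018929 0.00146874]
t 24.075
26.4833
```

View pics/m3.png

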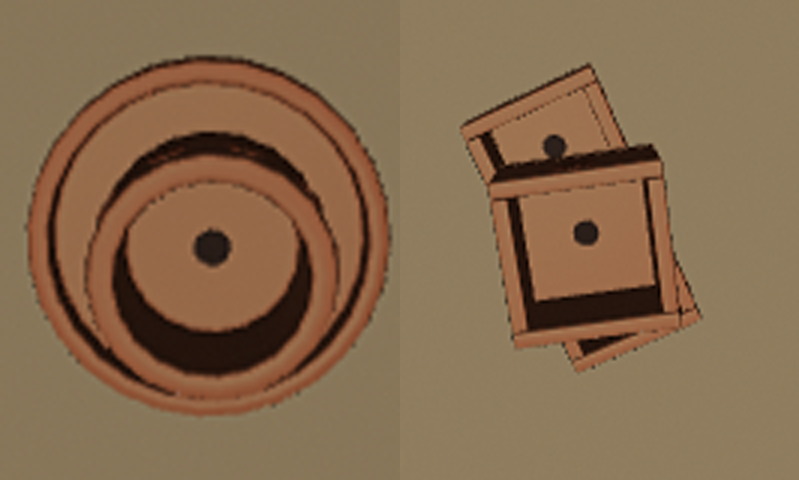

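```bash
python3 - <<'E'
from h import *
c,im=load("roundp"); f=lambda p,z:cast(c,np.array(p)/4+(199.6,99.6),z)[:,:2]
T=f([(209,62),(29,230),(389,235),(208,415)],.016); print(T.round(4)); print("tray",cv2.minEnclosingCircle(np.float32(T*1000)),"hole",f([(212,247)],.012).round(4))
c,im=load("tower3")
g=lambda p,z:cast(c,np.c_[(np.array(p)[:,0]-400)/3,np.array(p)[:,1]/3]+(189.7,79.7),z)[:,:2]
s=g([(488,185),(662,165),(685,320),(513,347)],.094); print("sq",s.mean(0).round(4)); 
for i in range(4): v=np.roll(s,-1,0)[i]-s[i]; print(np.hypot(*v).round(4),(np.degrees(np.arctan2(v[1],v[0]))%90).round(1))
t=g([(463,133),(593,75),(700,318),(578,371)],.044); print("trough",t.mean(0).round(4),t.round(4).tolist())
for i in range(4): v=np.roll(t,-1,0)[i]-t[i]; print(np.hypot(*v).round(4),(np.degrees(np.arctan2(v[1],v[0]))%90).round(1))
E
```

```text
[[0.4861 0.3679]
 [0.4381 0.3241]
 [0.5342 0.3229]
 [0.4859 0.272 ]]
tray ((486.0958557128906, 320.15435791015625), 48.14604949951172) hole [[0.4869 0.3187]]
sq [ 0.4873 -0.3255]
0.0593 6.6
0.0552 9.8
0.0618 9.4
0.0582 7.3
trough [ 0.4866 -0.3253] [[0.4397, -0.2882], [0.4895, -0.2665], [0.5334, -0.3619], [0.4838, -0.3848]]
0.0544 23.5
0.1051 24.7
0.0545 24.7
0.1062 24.6
```

```bash
python3 - <<'E'
from h import *
pick([.4863,-.3265],98.2,.094,.22)
print(robot.observe()["gripper_width"])
place([.4845,-.1108],62.65,.050,up=.2)
c,im=look("squarep")
robot.move_pose([.4863,-.326,.30],[180,0,90]); c2,im2=look("tower4")
cv2.imwrite("pics/m4.png",np.hstack([cv2.resize(im[100:220,200:300],(400,480),interpolation=cv2.INTER_CUBIC),cv2.resize(im2[80:240,190:323],(399,480),interpolation=cv2.INTER_CUBIC)]))
print(robot.observe()["time"])
E
```

```text
grip 0.058938429990877055 65.68723440170288 t 28.225
0.05885811640114001
guard True [ 0.00043669 -0.00014881  0.00121999]
t 32.7667
33.7333
```

View pics/m4.png

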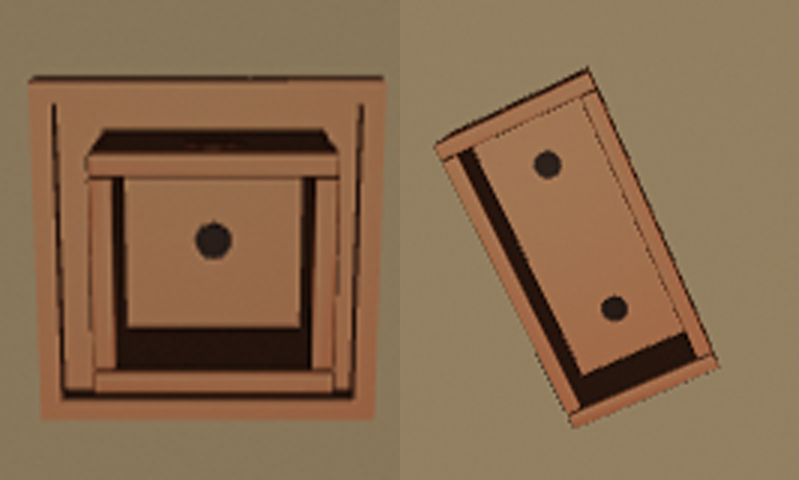

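```bash
python3 - <<'E'
from h import *
c,im=load("squarep"); f=lambda p,z:cast(c,np.array(p)/4+(199.6,99.6),z)[:,:2]
T=f([(30,82),(384,82),(374,419),(42,419)],.016); print("tray",T.mean(0).round(4),"hole",f([(213,241)],.012).round(4))
c,im=load("tower4")
g=lambda p,z:cast(c,np.c_[(np.array(p)[:,0]-400)/3,np.array(p)[:,1]/3]+(189.7,79.7),z)[:,:2]
t=g([(437,152),(594,82),(717,362),(573,424)],.044); print("trough",t.mean(0).round(4))
for i in range(4): v=np.roll(t,-1,0)[i]-t[i]; print(np.hypot(*v).round(4),(np.degrees(np.arctan2(v[1],v[0]))%90).round(1))
h=g([(547,164),(614,308)],.006); v=h[1]-h[0]; print("holes",h.mean(0).round(4),np.degrees(np.arctan2(v[1],v[0]))%90)
print([robot.ik([.6505,.2055,z],[180,0,y]) for z in (.09,.15) for y in (35.7,)])
E
```

```text
tray [ 0.4841 -0.1122] hole [[ 0.487  -0.1098]]
trough [ 0.4864 -0.3247]
0.0557 23.4
0.1036 24.5
0.0551 24.7
0.1049 24.8
holes [ 0.4859 -0.3242] 24.550090547033378
[array([  6.58045223,  23.94092364,   3.99711867,  70.05619503,
         0.        , 150.88045223]), array([  6.58045223,  21.72918644,   7.62191289,  75.89272645,
         0.        , 150.88045223])]
```

```bash
python3 - <<'E'
from h import *
pick([.4861,-.3252],114.5,.044,.24)
print(robot.observe()["gripper_width"])
robot.move_pose([.6505,.2055,.24],[180,0,35.7])
place([.6505,.2055],35.7,.044,up=.2)
c,im=look("troughp")
cv2.imwrite("pics/m5.png",cv2.resize(im[90:240,150:350],(800,600),interpolation=cv2.INTER_CUBIC))
robot.move_pose([.45,-.3,.45],[180,0,90]); t=robot.grab_frame("top"); s=robot.grab_frame("side")
cv2.imwrite("pics/end.png",np.hstack([t[100:260,100:400],s[60:340,100:350][:160]])); cv2.imwrite("pics/side9.png",s)
print(robot.observe()["time"])
E
```

```text
grip 0.054998117910321914 66.01848006248474 t 35.4667
0.055050575430387584
guard True [5.22306153e-04 7.28066754e-05 1.20037318e-03]
t 42.0667
44.2583
```

View pics/m5.png

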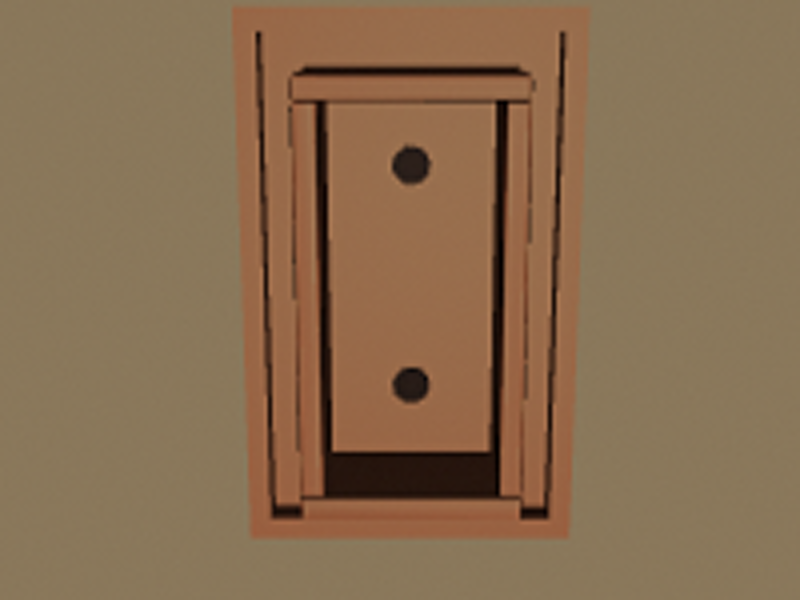

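View pics/side9.png

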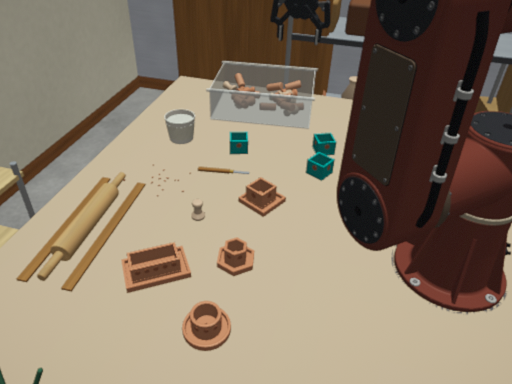

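All four pots stand in their trays: trough aligned at (410,275) in its crop, stamp and knife unmoved. I'll check the trough's centring and hand in.

```bash
python3 - <<'E'
from h import *
c,_=load("troughp"); f=lambda p,z:cast(c,np.array(p)/4+(149.6,89.6),z)[:,:2]
T=f([(232,8),(588,8),(568,538),(252,538)],.016); H=f([(411,165),(411,385)],.012)
d=np.hypot(*(T.mean(0)-H.mean(0))); print(T.mean(0),H.mean(0),d)
if d<.006: print(robot.job_done())
E
```

```text
[0.65228077 0.20555023] [0.65419496 0.20658932] 0.0021780327043581693
the job is handed in; nothing more can be done
None
```

I took the tower apart and set all four planters upright in their matching trays, lined up and within about 4 mm of centre by the camera checks. The stamp and knife look unmoved, and I handed the job in at about 44 s; no verdict came back.

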